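# Lay out the bench for cutting a lino block

### The job

Lay out the bench for cutting: put the uncut lino block face up on the cutting board, its long side flush along the long stop strip and its end flush against the short one, and lay the two gouges and the sharpening stone flat in the fitted tool tray, each down in the recess made for it. Leave the awl, the eraser and the small block that is already carved where they lie.

Things in the scene. Friction and masses are not known exactly. Their poses are not given: they have to be found in the camera images.
- lino_block: The uncut block: a wooden block 96 x 60 x 22 mm (x, y, z), its top 4 mm a plain smooth dark grey lino sheet. Loose. Origin at the centre of its underside, z up, x along the 96 mm length. Weighs about 110 g.
- long_gouge: Long carving gouge, 165 mm overall, about 100 g, loose: octagonal wooden handle 26 mm across flats, brass ferrule, U-shaped steel blade 15 mm wide that stays clear of the bench. Lies flat; origin on its axis at half length, 13 mm above what it lies on; x points to the blade tip. Handle from x = -82.5 to +17.5 mm; balance near x = -25.
- palm_gouge: Short palm gouge, like the long one but 105 mm overall, about 60 g, loose: octagonal wooden handle 26 mm across flats, steel blade. Lies flat; origin on its axis at half length, 13 mm above what it lies on; x points to the blade tip. Handle from x = -52.5 to +5.5 mm; balance near x = -18.
- stone: Sharpening stone, a plain two-layer grey slab 60 x 38 x 22 mm (x, y, z), lying flat. Loose, about 110 g. Origin at its centre, 11 mm above what it lies on; x along the 60 mm length.
- cutting_board: Cutting board, fixed: plywood 180 x 140 mm (x, y), 15 mm thick, two aluminium stop strips on top, 14 mm wide, 9 mm high: the long one along the whole +y edge, the short one along the +x edge, meeting in a corner. Inner faces at y = +56 and x = +76 mm, so the block's centre is home at x = +28, y = +26. Origin at the centre of the underside, z up.
- tool_tray: Fitted tray, fixed: wooden board 140 x 237 mm (x, y), 22 thick; origin centre of underside. Three recesses 10 deep (floor at z = 12), long along y: long 46 x 183 at x = 35, y = 0 for the long gouge; short 46 x 123 at x = -29, y = -45 for the palm gouge; wide 58 x 78 at x = -29, y = 67.5 for the stone; either way round. Grip only a thing's top 11 mm and the fingers stay above the tray.
- carved_block: Look-alike, leave it: a square block 60 x 60 x 22 mm, already carved, with a raised border and leaf pattern on its top. Loose. Origin at the centre of its underside.
- awl: Look-alike, leave it: a bookbinder's awl, 117 mm long, with a round pear-shaped wooden handle 34 mm thick and a thin round spike. Loose. Origin on its axis near half length, 17 mm above the bench, x points to the spike's tip.
- eraser: Look-alike, leave it: a small white eraser 48 x 22 x 13 mm in a dark paper sleeve. Loose. Origin at its centre.
There are look-alikes about, which are no part of the job. Leave any yellow look-alike of the palm_gouge alone. What is shaped like the long_gouge but green is not meant.

How it is judged:
At the end, for the whole second after the job is handed in: Block face up, flat on the board, within 3 mm of home against both strips and 0.05 rad of square; long gouge, palm gouge and stone flat on the floors of the long, short and rectangular recess (centres within 12 mm, height 4 mm); all at rest (x of long_gouge in the frame of tool_tray between 0.023 and 0.047 m and y of long_gouge in the frame of tool_tray between -0.012 and 0.012 m and z of long_gouge in the frame of tool_tray between 0.021 and 0.029 m and angle between long_gouge's own x axis and vertical between 1.42 and 1.72 rad and x of palm_gouge in the frame of tool_tray between -0.041 and -0.017 m and y of palm_gouge in the frame of tool_tray between -0.057 and -0.033 m and z of palm_gouge in the frame of tool_tray between 0.021 and 0.029 m and angle between palm_gouge's own x axis and vertical between 1.42 and 1.72 rad and x of stone in the frame of tool_tray between -0.041 and -0.017 m and y of stone in the frame of tool_tray between 0.0555 and 0.0795 m and z of stone in the frame of tool_tray between 0.019 and 0.027 m and x of lino_block in the frame of cutting_board between 0.025 and 0.031 m and y of lino_block in the frame of cutting_board between 0.023 and 0.029 m and z of lino_block in the frame of cutting_board between 0.012 and 0.018 m and angle between the x axis of lino_block and the x axis of cutting_board, either way round below 0.05 rad and angle between lino_block's own z axis and vertical below 0.06 rad and linear speed of each of lino_block, long_gouge, palm_gouge, stone below 0.01 m/s); the robot touches nothing.
It fails at once if the carved block was moved from its place (more than 20 mm) (distance of carved_block from where it was at the start of the episode above 0.02 m).
It fails at once if the awl was moved from its place (more than 20 mm) (distance of awl from where it was at the start of the episode above 0.02 m).
It fails at once if the eraser was moved from its place (more than 20 mm) (distance of eraser from where it was at the start of the episode above 0.02 m).
It also fails if it takes over 104 s, if anything falls off the work surface, if the arm or the gripper's body presses on something with over 40 N, if the wrist force passes 120 N, or if a joint passes its speed limit or range.

### The arm

A 6-joint arm with a two-finger parallel gripper is mounted at the origin on the work surface. World frame = base frame: x ahead of the robot, y to its left, z up, the work surface at z = 0. Lengths are in m, angles in rad, forces in N, time in s.
With the tool pointing down it reaches from about 0.375 to 0.975 m from the base axis. Payload 3.8 kg.
Tool frame: the origin (TCP) lies at the very end of the fingers, on their centre line; the grasp point (between the pads) lies 19 mm behind it (r.grasp_offset is the distance from the TCP to the grasp point, in m); z points along the fingers, y is the line along which they close (so a half turn about z gives the same grasp; the last joint's range is limited). The gripper opens to 88 mm and grips with 3 to 60 N. Pads are 18 mm wide; open, the fingers measure 123 mm over their backs; the gripper's body (75 mm by 187 mm) begins 45 mm behind the grasp point.
Start: joints at [-1.211, 0.264, 1.604, -0, 1.274, -0.037], TCP at [0.261, -0.623, 0.239] pointing down, gripper open.
Joint ranges: [-2.63, 2.63], [-0.94, 2.18], [0.31, 2.57], [-1.31, 4.45], [0, 2.66], [-2.55, 2.55]. Speed limits (rad/s): [2.57, 2.57, 3.14, 3.14, 3.14, 3.14].

### API

Orientations are given as a unit quaternion [x, y, z, w].
In Python, from plant import r gives the robot as it stands.
- The arm moves only by the tool send_rows, never from a script. Its argument "deltas" is a list of rows, each an object with "jaw": the opening, from 0 (shut) to 1 (fully open); "translation": the shift along the world's x, y, z normalised to -1 to 1, where 1 is 1000 mm, a list of three; "turn": the turn about the world's z normalised to -1 to 1, where 1 is 30 degrees. A call has exactly 8 rows; each row shifts and turns the commanded pose from where the row before left it; what a row does not reach is not made up. A row lasts 1/12 s, in which the tool goes at most 41.7 mm and 7.16 degrees, less where a joint would pass 70% of its speed; a pose out of reach is approached as far as the arm can. A call with a number of a shift or a turn outside -1 to 1 is refused whole. A call with a gripper value outside its range is refused whole. The fingers move at their own pace and stop on an object; the grip force is fixed at half the most. Time passes only in rows, so rows that do not move let the fingers close, or fill a call up. It gives the time, the measured TCP pose, the force, the opening and the grip force at its end, in the units of the state.
- r.state(): the state, without advancing time (a new reading comes with each control period).
- r.camera(name): name is "side" or "top"; returns a dict with "frame" (480x640x3 uint8, red, green, blue), "depth" (480x640 float32, m along the optical axis (not along the pixel's ray), 0 where there is no reading), "fov_y" (degrees; the focal length in pixels is half the picture's height over the tangent of half this angle, whatever the lens; pixels are square), "cx", "cy" (the principal point, pixels), "dist_coeffs" ([k1, k2, p1, p2, k3] as OpenCV has them; the pictures are not rectified), "origin" and "orientation" of the camera in the world. Camera axes: x right, y up, looking along -z (the intrinsics and any distortion apply to the point x, -y, -z); pixel columns grow to the right and rows downward; lengths in m; the calibration is good to about 2 mm. A picture is of the moment at which its call begins.
- r.sign_off(): hands the job in; it is judged then, once.
Trained networks look in the newest picture that a camera, given by its name, has taken for a name from the list of things; names that differ only in an ending like _2 or _b are one class to them, and where a whole thing is asked for, a point or a joint stands for the part that bears it (a point fixed in the world has none). Each returns a list of dicts, best first, with "p" (0 to 1); they miss things now and then, are a little off and sometimes report something else, mostly with a low value. They report only what shows in the picture. A call takes as long as a camera call. They do not tell look-alikes from the thing itself.
- r.look_for(camera, label): "location" ([column, row] in pixels, amid what is visible of it).
The state is a dict: "time_s": time; "q": joint angles; "qd": joint speeds; "effort": joint torques, N m; "tool_pos": TCP position; "tool_rot": TCP orientation; "contact_force": force on the tool from outside, world axes, zero at the start; "wrist_torque": the same for the moment, N m; "grip_width": opening from 0.0 (shut) to 1.0 (fully open); "grip_force": force on a finger pad.
Only numpy, scipy, OpenCV 4.12 (cv2) and the standard library are available. Lean on these libraries where they do the work, as an engineer would, in place of code of your own. Each camera call takes 0.05 s, during which the arm holds its last target. There are 200 camera calls.

## Working session

There is one attempt and no reset: what is moved stays moved. The work goes in short steps, Python scripts to look and compute and a tool call to move; the robot and the scene stay as the last step left them, time stands still between calls to the robot, and variables do not carry over. Pictures are saved under pics/ and viewed, at most 14 in all, crops included, and the job is handed in when it is done.

Besides the shell and the picture viewer there is one more tool, called as a command line: name --argument value ..., lists and objects as JSON in quotes. send_rows: Moves the arm, as the interface text tells. Scaled input: -1 to 1 covers 1000 mm each way for a shift and 30 degrees each way for a turn. Its arguments: {"type":"object","properties":{"deltas":{"type":"array"}},"required":["deltas"]}

```bash
mkdir -p pics; ls
cat > h.py <<'E'
import numpy as np, cv2
from scipy.spatial.transform import Rotation as R
from plant import r
def shot(n):
    c=r.camera(n); c['n']=n; return c
def K(c):
    f=240/np.tan(np.radians(c['fov_y'])/2); return np.array([[f,0,c['cx']],[0,f,c['cy']],[0,0,1.]])
def ray(c,px):
    u=cv2.undistortPoints(np.array(px,float).reshape(-1,1,2),K(c),np.array(c['dist_coeffs'],float)).reshape(-1,2)
    d=np.c_[u[:,0],-u[:,1],-np.ones(len(u))]
    return np.array(c['origin']),R.from_quat(c['orientation']).apply(d)
def at_z(c,px,z):
    o,d=ray(c,px); return o+d*((z-o[2])/d[:,2])[:,None]
def cloud(c):
    v,u=np.mgrid[0:480,0:640]; o,d=ray(c,np.c_[u.ravel(),v.ravel()])
    return (o+d*c['depth'].reshape(-1,1)).reshape(480,640,3)
def proj(c,P):
    q=R.from_quat(c['orientation']).inv().apply(np.atleast_2d(P)-np.array(c['origin']))
    q=q*[1,-1,-1]
    return cv2.projectPoints(q,np.zeros(3),np.zeros(3),K(c),np.array(c['dist_coeffs'],float))[0].reshape(-1,2)
def save(c,p): cv2.imwrite(p,c['frame'][:,:,::-1])
E
python3 - <<'E'
from h import *
s=r.state();print(s['time_s'],s['tool_pos'],s['tool_rot'],s['grip_width'])
for n in('top','side'):
    c=shot(n);save(c,f'pics/{n}0.png');np.save(f'{n}0.npy',c,allow_pickle=True);print(n,c['fov_y'],c['origin'],c['orientation'],c['dist_coeffs'])
    cl=cloud(c)
    for l in['lino_block','long_gouge','palm_gouge','stone','cutting_board','tool_tray','carved_block','awl','eraser']:
        for d in r.look_for(n,l)[:3]:
            x,y=[int(round(t)) for t in d['location']];print(l,round(d['p'],2),x,y,cl[min(y,479),min(x,639)].round(3))
E
```

```text
pics
0.0 [ 0.26065201 -0.62190831  0.23742739] [ 9.80381555e-01  1.97106201e-01 -1.72220428e-04 -1.05966969e-03] 0.9991975339905532
top 43.715598543774 [ 0.38669314 -0.05963864  1.4061299 ] [ 0.04270663 -0.02538032 -0.70297984  0.70947257] [0.01944661 0.         0.         0.         0.        ]
lino_block 0.76 311 163 [ 0.703 -0.006  0.022]
long_gouge 0.92 493 377 [ 0.215 -0.419  0.033]
long_gouge 0.75 412 185 [ 0.652 -0.243  0.021]
palm_gouge 0.93 308 263 [ 0.467 -0.002  0.027]
palm_gouge 0.65 415 342 [ 0.29  -0.248  0.024]
stone 0.74 344 206 [ 0.601 -0.085  0.024]
cutting_board 0.73 175 266 [0.457 0.307 0.025]
tool_tray 0.91 441 265 [ 0.465 -0.308  0.023]
carved_block 0.72 271 204 [0.605 0.086 0.02 ]
awl 0.56 197 170 [0.683 0.261 0.031]
eraser 0.49 287 135 [0.772 0.052 0.014]
side 57.75765263937571 [0.15490379 0.68989857 0.6008962 ] [-0.1014483   0.45452189  0.86339079 -0.19409905] [-0.03111986  0.          0.          0.          0.        ]
lino_block 0.6 246 232 [ 0.699 -0.006  0.018]
long_gouge 0.63 306 198 [ 0.654 -0.228  0.008]
long_gouge 0.4 468 207 [ 0.241 -0.364  0.012]
palm_gouge 0.66 333 260 [0.464 0.008 0.021]
stone 0.95 299 231 [ 0.585 -0.062  0.02 ]
stone 0.59 246 234 [0.693 0.003 0.019]
cutting_board 0.78 266 368 [0.445 0.312 0.015]
tool_tray 0.74 383 201 [ 0.452 -0.286  0.019]
carved_block 0.85 267 271 [0.576 0.098 0.017]
awl 0.77 175 305 [0.673 0.27  0.027]
eraser 0.52 204 242 [0.773 0.061 0.009]
```

View pics/top0.png

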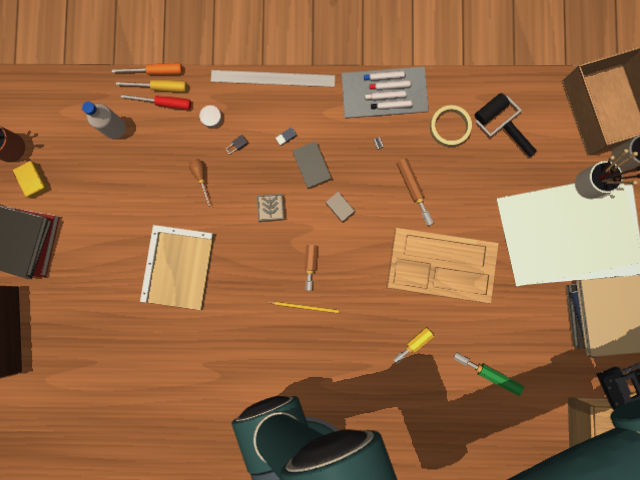

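View pics/side0.png

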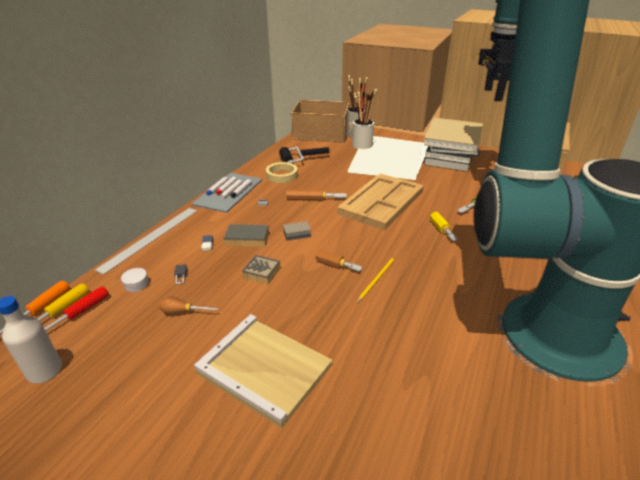

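The top picture shows the lino block at (311,165), stone at (340,206), brown long gouge at (412,190) and brown palm gouge at (311,267). The board is at (177,267), with its long strip on the left and short strip on top, and the tray is at (443,265). The yellow gouge (414,345) and green gouge (490,375) are decoys. The side picture agrees with this layout. Next I'll fit the outlines.

```bash
cat >> h.py <<'E'
def fit(c,seed,zlo,zhi,rad=0.17,cl=None):
    """component of points with zlo<z<zhi nearest the world seed: centroid, minAreaRect centre,size,long-axis yaw, median z"""
    cl=cloud(c) if cl is None else cl
    m=((cl[...,2]>zlo)&(cl[...,2]<zhi)&(np.hypot(cl[...,0]-seed[0],cl[...,1]-seed[1])<rad)&(c['depth']>0)).astype(np.uint8)
    n,lab,st,_=cv2.connectedComponentsWithStats(m)
    best=min((k for k in range(1,n) if st[k,4]>30),key=lambda k:np.min(np.hypot(*(cl[lab==k][:,:2]-seed[:2]).T)))
    P=cl[lab==best]; xy=P[:,:2]
    (cx,cy),(w,h),a=cv2.minAreaRect((xy*1000).astype(np.float32))
    if w<h: w,h,a=h,w,a+90
    return dict(mean=xy.mean(0).round(4),ctr=np.round([cx/1e3,cy/1e3],4),size=(round(w,1),round(h,1)),yaw=round((a+90)%180-90,1),z=round(float(np.median(P[:,2])),4),n=len(P))
E
python3 - <<'E'
from h import *
S={'lino_block':((.70,-.006),.017,.035),'stone':((.601,-.085),.017,.035),'long_gouge':((.655,-.235),.012,.04),'palm_gouge':((.467,-.002),.012,.04),'tool_tray':((.465,-.308),.017,.035),'board':((.457,.307),.0075,.04),'strips':((.457,.38),.0195,.04),'carved':((.605,.086),.014,.04),'awl':((.683,.26),.01,.05)}
for n in('top','side'):
    c=np.load(f'{n}0.npy',allow_pickle=True).item();cl=cloud(c)
    print(n,'bench z', [np.round(np.median(cl[y:y+8,x:x+8,2]),4) for x,y in ([(250,280),(350,290),(360,160),(225,250)] if n=='top' else [(330,300),(200,240)])])
    for k,(s,a,b) in S.items():
        try: print(k,fit(c,np.array(s),a,b,cl=cl))
        except Exception as e: print(k,e)
c=np.load('top0.npy',allow_pickle=True).item()
im=c['frame'][:,:,::-1]
cv2.imwrite('pics/crop1.png',np.hstack([cv2.resize(im[220:320,130:225],None,fx=4,fy=4,interpolation=2),cv2.resize(im[220:320,385:485+20],None,fx=4,fy=4,interpolation=2)])[:, :800])
E
```

```text
top bench z [np.float64(0.0018), np.float64(0.0011), np.float64(0.0009), np.float64(0.0019)]
lino_block {'mean': array([ 0.6993, -0.0078]), 'ctr': array([ 0.7001, -0.0076]), 'size': (98.2, 60.2), 'yaw': 22.7, 'z': 0.0237, 'n': 1028}
stone {'mean': array([ 0.6001, -0.0755]), 'ctr': array([ 0.6003, -0.0753]), 'size': (60.5, 38.7), 'yaw': 41.0, 'z': 0.0235, 'n': 425}
long_gouge {'mean': array([ 0.6501, -0.2453]), 'ctr': array([ 0.6368, -0.2529]), 'size': (165.9, 28.0), 'yaw': 24.4, 'z': 0.0238, 'n': 627}
palm_gouge {'mean': array([ 0.4669, -0.0075]), 'ctr': array([ 0.4569, -0.0066]), 'size': (104.4, 26.2), 'yaw': -3.4, 'z': 0.0238, 'n': 387}
tool_tray {'mean': array([ 0.4645, -0.3161]), 'ctr': array([ 0.4655, -0.3128]), 'size': (238.3, 140.5), 'yaw': 81.8, 'z': 0.0234, 'n': 2918}
board {'mean': array([0.4549, 0.3046]), 'ctr': array([0.4544, 0.3074]), 'size': (182.5, 150.9), 'yaw': -7.6, 'z': 0.0172, 'n': 4802}
strips {'mean': array([0.4917, 0.335 ]), 'ctr': array([0.4554, 0.3047]), 'size': (179.4, 142.9), 'yaw': -7.4, 'z': 0.0253, 'n': 861}
carved {'mean': array([0.5974, 0.088 ]), 'ctr'
[... 783 characters left out ...]
aw': 1.5, 'z': 0.0203, 'n': 298}
tool_tray {'mean': array([ 0.4619, -0.3002]), 'ctr': array([ 0.4631, -0.31  ]), 'size': (244.3, 142.2), 'yaw': 81.7, 'z': 0.0199, 'n': 1141}
board {'mean': array([0.4501, 0.3129]), 'ctr': array([0.454 , 0.3055]), 'size': (183.0, 142.8), 'yaw': -7.9, 'z': 0.0148, 'n': 7948}
strips {'mean': array([0.4833, 0.3429]), 'ctr': array([0.4543, 0.3069]), 'size': (182.8, 139.8), 'yaw': -8.0, 'z': 0.0232, 'n': 1515}
carved {'mean': array([0.5949, 0.0928]), 'ctr': array([0.5956, 0.0912]), 'size': (63.2, 61.8), 'yaw': -85.3, 'z': 0.0188, 'n': 582}
awl {'mean': array([0.6731, 0.2659]), 'ctr': array([0.6551, 0.2564]), 'size': (109.7, 29.5), 'yaw': 18.8, 'z': 0.024, 'n': 449}
```

View pics/crop1.png

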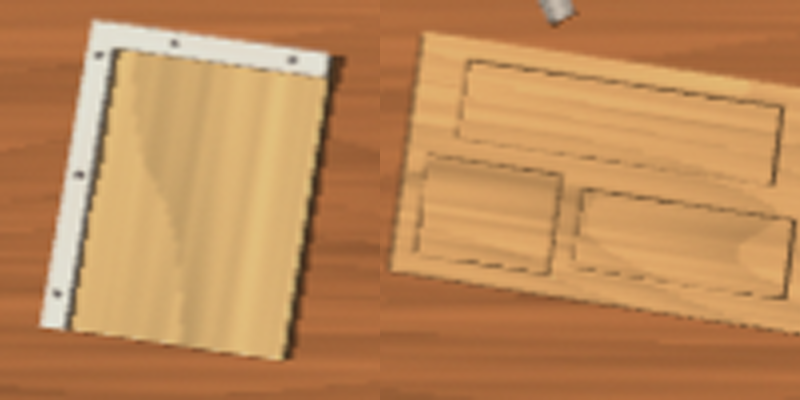

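Poses are settled. The tray is at (.4655,-.3128) with yaw -8.2°, and the board is at (.4548,.306) with yaw -7.6°. Heights from the two views bracket the stated ones. The crop confirms which recess is which. I'll take the long gouge first, grasping at (.660,-.243).

send_rows --deltas '[{"jaw":1,"translation":[0.015,0.03,0],"turn":0},{"jaw":1,"translation":[0.025,0.025,0],"turn":0},{"jaw":1,"translation":[0.025,0.025,0],"turn":0},{"jaw":1,"translation":[0.025,0.025,0],"turn":0},{"jaw":1,"translation":[0.025,0.025,0],"turn":0},{"jaw":1,"translation":[0.025,0.025,0],"turn":0},{"jaw":1,"translation":[0.025,0.025,0],"turn":0},{"jaw":1,"translation":[0.025,0.025,0],"turn":0.05}]'

```text
time_s: 1.67
tool_pos: [0.4519, -0.4162, 0.2389]
tool_rot: [0.978, 0.21, 0.0, 0.0]
contact_force: [0.6, -0.5, 0.0]
grip_width: 0.999
grip_force: 0.0
```

send_rows --deltas '[{"jaw":1,"translation":[0.03,0.025,-0.01],"turn":0},{"jaw":1,"translation":[0.03,0.025,-0.01],"turn":0},{"jaw":1,"translation":[0.03,0.025,-0.01],"turn":0},{"jaw":1,"translation":[0.03,0.025,-0.01],"turn":0},{"jaw":1,"translation":[0.03,0.025,-0.02],"turn":0},{"jaw":1,"translation":[0.03,0.025,-0.02],"turn":0},{"jaw":1,"translation":[0.028,0.0235,-0.03],"turn":0},{"jaw":1,"translation":[0,0,-0.03],"turn":0}]'

```text
time_s: 2.33
tool_pos: [0.6584, -0.2454, 0.1053]
tool_rot: [0.977, 0.212, 0.003, 0.001]
contact_force: [-0.4, -0.6, -0.4]
grip_width: 1.001
grip_force: 0.0
```

Run:
```python
from h import *
s=r.state();print(s['time_s'],s['tool_pos'])
c=shot('side');save(c,'pics/s1.png')
c=shot('top');x,y=proj(c,[.65,-.24,.02])[0].astype(int);print(x,y)
cv2.imwrite('pics/t1.png',cv2.resize(c['frame'][y-60:y+60,x-80:x+80,::-1],None,fx=4,fy=4,interpolation=2))
```

```text
2.3333 [ 0.65835979 -0.24544006  0.10531573]
410 185
```

View pics/t1.png

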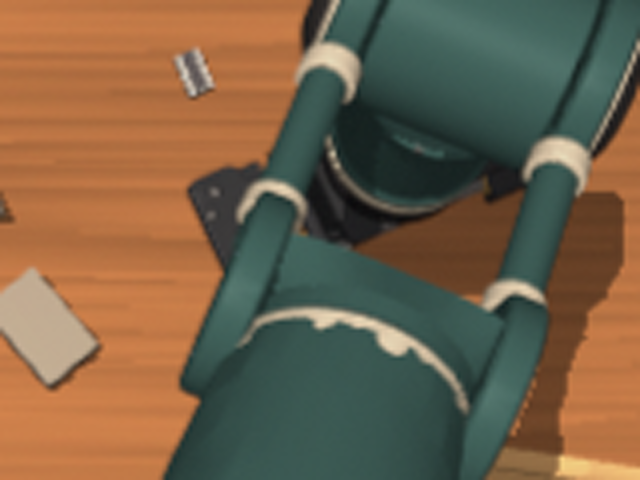

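The top view is hidden by the arm (gripper at crop centre), so I'll trust the fit and descend.

send_rows --deltas '[{"jaw":1,"translation":[0.001,0.002,-0.02],"turn":0},{"jaw":1,"translation":[0,0,-0.02],"turn":0},{"jaw":1,"translation":[0,0,-0.015],"turn":0},{"jaw":1,"translation":[0,0,-0.011],"turn":0},{"jaw":1,"translation":[0,0,0],"turn":0},{"jaw":1,"translation":[0,0,0],"turn":0},{"jaw":0,"translation":[0,0,0],"turn":0},{"jaw":0,"translation":[0,0,0],"turn":0}]'

```text
time_s: 3.1
tool_pos: [0.6545, -0.2481, 0.0401]
tool_rot: [0.978, 0.21, 0.001, 0.001]
contact_force: [-0.5, -0.3, 0.4]
grip_width: 0.872
grip_force: 0.0
```

send_rows --deltas '[{"jaw":0,"translation":[0,0,0],"turn":0},{"jaw":0,"translation":[0,0,0],"turn":0},{"jaw":0,"translation":[0,0,0],"turn":0},{"jaw":0,"translation":[0,0,0],"turn":0},{"jaw":0,"translation":[0,0,0],"turn":0},{"jaw":0,"translation":[0,0,0],"turn":0},{"jaw":0,"translation":[0,0,0],"turn":0},{"jaw":0,"translation":[0,0,0],"turn":0}]'

```text
time_s: 3.77
tool_pos: [0.6534, -0.2473, 0.0382]
tool_rot: [0.978, 0.21, -0.0, -0.0]
contact_force: [-0.4, -0.1, -0.5]
grip_width: 0.269
grip_force: 0.0
```

Some rows were capped, so the tool is at z=.038, above the gouge. I'll reopen, correct and descend.

send_rows --deltas '[{"jaw":0.7,"translation":[0.0066,0.0046,0],"turn":0},{"jaw":0.7,"translation":[0,0,0],"turn":0},{"jaw":0.7,"translation":[0,0,0],"turn":0},{"jaw":0.7,"translation":[0,0,0],"turn":0},{"jaw":0.7,"translation":[0,0,0],"turn":0},{"jaw":0.7,"translation":[0,0,0],"turn":0},{"jaw":0.7,"translation":[0,0,-0.013],"turn":0},{"jaw":0.7,"translation":[0,0,-0.013],"turn":0}]'

```text
time_s: 4.43
tool_pos: [0.661, -0.2432, 0.0126]
tool_rot: [0.978, 0.21, 0.001, 0.001]
contact_force: [-0.2, 0.1, -0.5]
grip_width: 0.697
grip_force: 0.0
```

send_rows --deltas '[{"jaw":0.7,"translation":[0,0,0],"turn":0},{"jaw":0,"translation":[0,0,0],"turn":0},{"jaw":0,"translation":[0,0,0],"turn":0},{"jaw":0,"translation":[0,0,0],"turn":0},{"jaw":0,"translation":[0,0,0],"turn":0},{"jaw":0,"translation":[0,0,0],"turn":0},{"jaw":0,"translation":[0,0,0],"turn":0},{"jaw":0,"translation":[0,0,0],"turn":0}]'

```text
time_s: 5.1
tool_pos: [0.6605, -0.2429, 0.0128]
tool_rot: [0.978, 0.21, 0.0, 0.0]
contact_force: [-0.5, -0.5, 1.3]
grip_width: 0.29
grip_force: 30.0
```

send_rows --deltas '[{"jaw":0,"translation":[0,0,0.02],"turn":0},{"jaw":0,"translation":[0,0,0.025],"turn":0},{"jaw":0,"translation":[0,0,0.025],"turn":0.1},{"jaw":0,"translation":[-0.015,-0.005,0],"turn":0.18},{"jaw":0,"translation":[-0.015,-0.005,0],"turn":0.18},{"jaw":0,"translation":[-0.015,-0.005,0],"turn":0.18},{"jaw":0,"translation":[-0.015,-0.005,0],"turn":0.18},{"jaw":0,"translation":[-0.015,-0.005,0],"turn":0.18}]'

```text
time_s: 5.77
tool_pos: [0.5843, -0.2678, 0.0823]
tool_rot: [0.889, 0.458, -0.0, -0.0]
contact_force: [0.3, -0.1, -1.5]
grip_width: 0.289
grip_force: 30.0
```

send_rows --deltas '[{"jaw":0,"translation":[-0.015,-0.005,0],"turn":0.18},{"jaw":0,"translation":[-0.015,-0.005,0],"turn":0.18},{"jaw":0,"translation":[-0.015,-0.005,0],"turn":0.18},{"jaw":0,"translation":[-0.015,-0.005,0],"turn":0.18},{"jaw":0,"translation":[-0.015,-0.005,0],"turn":0.18},{"jaw":0,"translation":[-0.007,0,0],"turn":0.02},{"jaw":0,"translation":[0,0,0],"turn":0},{"jaw":0,"translation":[0,0,0],"turn":0}]'

```text
time_s: 6.43
tool_pos: [0.5033, -0.2927, 0.0824]
tool_rot: [0.757, 0.654, 0.0, 0.0]
contact_force: [0.5, 0.8, -1.6]
grip_width: 0.286
grip_force: 30.0
```

```bash
cat >> h.py <<'E'
def st():
    s=r.state(); v=R.from_quat(s['tool_rot']).apply([0,1,0]); a=np.degrees(np.arctan2(v[1],v[0]))
    print('t',s['time_s'],'p',s['tool_pos'].round(4) if hasattr(s['tool_pos'],'round') else s['tool_pos'],'c',round(a,2),'F',np.round(s['contact_force'],1),'w',round(s['grip_width']*88,1),s['grip_force'])
    return s
E
python3 - <<'E'
from h import *
st(); c=shot('side');print([ (d['p'],d['location']) for d in r.look_for('side','long_gouge')])
x,y=383,201
cv2.imwrite('pics/s2.png',cv2.resize(c['frame'][y-80:y+70,x-100:x+100,::-1],None,fx=4,fy=4,interpolation=2))
E
```

```text
t 6.4333 p [ 0.5033 -0.2927  0.0824] c -8.33 F [ 0.5  0.8 -1.6] w 25.2 29.999609291553497
[(0.9, [485.7, 199.5]), (0.75, [364.4, 178.8])]
```

View pics/s2.png

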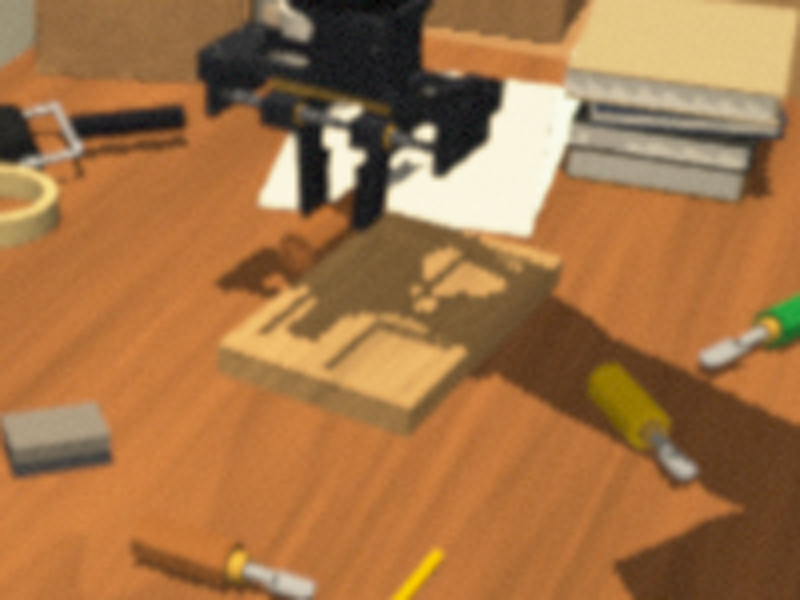

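The long gouge is held between the fingers at about (340,190) in the crop, over the long recess. Lowering it now.

send_rows --deltas '[{"jaw":0,"translation":[0,0,-0.02],"turn":0},{"jaw":0,"translation":[0,0,-0.018],"turn":0},{"jaw":0,"translation":[0,0,-0.01],"turn":0},{"jaw":0,"translation":[0,0,-0.005],"turn":0},{"jaw":0,"translation":[0,0,-0.004],"turn":0},{"jaw":0,"translation":[0,0,0],"turn":0},{"jaw":0,"translation":[0,0,0],"turn":0},{"jaw":0,"translation":[0,0,0],"turn":0}]'

```text
time_s: 7.2
tool_pos: [0.5039, -0.2931, 0.0259]
tool_rot: [0.756, 0.655, 0.0, 0.001]
contact_force: [0.0, -0.2, -1.5]
grip_width: 0.295
grip_force: 30.0
```

send_rows --deltas '[{"jaw":0.5,"translation":[0,0,-0.001],"turn":0},{"jaw":0.5,"translation":[0,0,0],"turn":0},{"jaw":0.5,"translation":[0,0,0],"turn":0},{"jaw":0.5,"translation":[0,0,0],"turn":0},{"jaw":0.6,"translation":[0,0,0.02],"turn":0},{"jaw":0.8,"translation":[0,0,0.025],"turn":0},{"jaw":0.8,"translation":[0.0,0.02,0.02],"turn":-0.15},{"jaw":0.8,"translation":[0.012,0.025,0],"turn":-0.15}]'

```text
time_s: 7.87
tool_pos: [0.5169, -0.2503, 0.094]
tool_rot: [0.807, 0.591, 0.001, 0.003]
contact_force: [0.4, 0.0, 0.3]
grip_width: 0.777
grip_force: 0.0
```

send_rows --deltas '[{"jaw":0.8,"translation":[0.012,0.025,0],"turn":-0.15},{"jaw":0.8,"translation":[0.012,0.025,0],"turn":-0.15},{"jaw":0.8,"translation":[0.012,0.025,0],"turn":-0.15},{"jaw":0.8,"translation":[0.012,0.025,0],"turn":-0.15},{"jaw":0.8,"translation":[0.012,0.025,0],"turn":-0.15},{"jaw":0.8,"translation":[0.012,0.025,0],"turn":-0.15},{"jaw":0.8,"translation":[0.012,0.025,0],"turn":-0.15},{"jaw":0.8,"translation":[0,0,0],"turn":0}]'

```text
time_s: 8.53
tool_pos: [0.6012, -0.0689, 0.0898]
tool_rot: [0.936, 0.353, 0.001, -0.0]
contact_force: [-0.3, -0.1, -0.9]
grip_width: 0.798
grip_force: 0.0
```

Run:
```python
from h import *
st(); c=shot('top')
x,y=proj(c,[.4655,-.3128,.02])[0].astype(int)
cv2.imwrite('pics/t2.png',cv2.resize(c['frame'][y-60:y+60,x-80:x+80,::-1],None,fx=4,fy=4,interpolation=2))
try: print(fit(c,np.array([.5037,-.293]),.03,.06,rad=.12))
except Exception as e: print(e)
st()
```

```text
t 8.5333 p [ 0.6012 -0.0689  0.0898] c -48.66 F [-0.3 -0.1 -0.9] w 70.3 0.0
{'mean': array([ 0.5042, -0.2892]), 'ctr': array([ 0.5044, -0.2919]), 'size': (110.0, 26.6), 'yaw': 81.6, 'z': 0.0371, 'n': 513}
t 8.5833 p [ 0.6001 -0.0707  0.0895] c -48.46 F [-0.4 -0.7  0.2] w 70.4 0.0
```

View pics/t2.png

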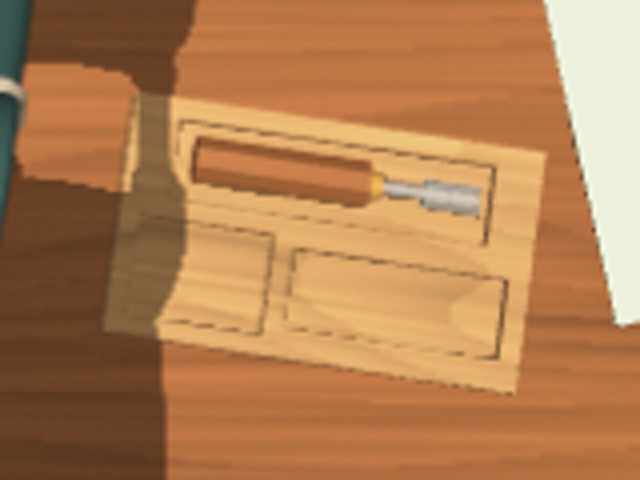

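The long gouge lies in its recess with even end gaps (crop 190–490 px). Now the stone.

send_rows --deltas '[{"jaw":0.8,"translation":[-0.0005,-0.003,-0.02],"turn":0},{"jaw":0.8,"translation":[0,0,-0.022],"turn":0},{"jaw":0.8,"translation":[0,0,-0.015],"turn":0},{"jaw":0.8,"translation":[0,0,-0.012],"turn":0},{"jaw":0.8,"translation":[0,0,-0.008],"turn":0},{"jaw":0.8,"translation":[0,0,0],"turn":0},{"jaw":0.8,"translation":[0,0,0],"turn":0},{"jaw":0.8,"translation":[0,0,0],"turn":0}]'

```text
time_s: 9.25
tool_pos: [0.5994, -0.0762, 0.0133]
tool_rot: [0.936, 0.353, 0.001, 0.0]
contact_force: [-0.1, -0.4, 0.9]
grip_width: 0.802
grip_force: 0.0
```

send_rows --deltas '[{"jaw":0,"translation":[0,0,0],"turn":0},{"jaw":0,"translation":[0,0,0],"turn":0},{"jaw":0,"translation":[0,0,0],"turn":0},{"jaw":0,"translation":[0,0,0],"turn":0},{"jaw":0,"translation":[0,0,0],"turn":0},{"jaw":0,"translation":[0,0,0],"turn":0},{"jaw":0,"translation":[0,0,0],"turn":0},{"jaw":0,"translation":[0,0,0],"turn":0}]'

```text
time_s: 9.92
tool_pos: [0.5988, -0.0757, 0.0126]
tool_rot: [0.936, 0.353, 0.0, 0.0]
contact_force: [-0.6, 1.0, 3.9]
grip_width: 0.426
grip_force: 30.0
```

send_rows --deltas '[{"jaw":0,"translation":[0,0,0.02],"turn":0},{"jaw":0,"translation":[0,0,0.025],"turn":0},{"jaw":0,"translation":[0,0,0.025],"turn":0.1},{"jaw":0,"translation":[-0.015,-0.017,0],"turn":0.13},{"jaw":0,"translation":[-0.015,-0.017,0],"turn":0.13},{"jaw":0,"translation":[-0.015,-0.017,0],"turn":0.13},{"jaw":0,"translation":[-0.015,-0.017,0],"turn":0.13},{"jaw":0,"translation":[-0.015,-0.017,0],"turn":0.13}]'

```text
time_s: 10.58
tool_pos: [0.5225, -0.1612, 0.082]
tool_rot: [0.848, 0.53, -0.0, -0.0]
contact_force: [0.4, 0.1, -0.9]
grip_width: 0.426
grip_force: 30.0
```

send_rows --deltas '[{"jaw":0,"translation":[-0.015,-0.017,0],"turn":0.13},{"jaw":0,"translation":[-0.015,-0.017,0],"turn":0.13},{"jaw":0,"translation":[-0.015,-0.017,0],"turn":0.13},{"jaw":0,"translation":[-0.015,-0.017,0],"turn":0.13},{"jaw":0,"translation":[-0.015,-0.015,0],"turn":0.08},{"jaw":0,"translation":[0,0,0],"turn":0},{"jaw":0,"translation":[0,0,0],"turn":0},{"jaw":0,"translation":[0,0,0],"turn":0}]'

```text
time_s: 11.25
tool_pos: [0.4488, -0.2435, 0.0822]
tool_rot: [0.756, 0.654, 0.0, -0.0]
contact_force: [0.2, 0.1, -1.0]
grip_width: 0.422
grip_force: 30.0
```

```bash
python3 -c "
from h import *
st()"
```

```text
t 11.25 p [ 0.4488 -0.2435  0.0822] c -8.25 F [ 0.2  0.1 -1. ] w 37.2 29.972991943359375
```

send_rows --deltas '[{"jaw":0,"translation":[-0.0024,0.0016,-0.02],"turn":0},{"jaw":0,"translation":[0,0,-0.018],"turn":0},{"jaw":0,"translation":[0,0,-0.01],"turn":0},{"jaw":0,"translation":[0,0,-0.005],"turn":0},{"jaw":0,"translation":[0,0,-0.004],"turn":0},{"jaw":0,"translation":[0,0,0],"turn":0},{"jaw":0,"translation":[0,0,0],"turn":0},{"jaw":0,"translation":[0,0,0],"turn":0}]'

```text
time_s: 11.92
tool_pos: [0.447, -0.2424, 0.0259]
tool_rot: [0.756, 0.655, 0.0, 0.001]
contact_force: [-0.7, 0.6, -1.3]
grip_width: 0.426
grip_force: 30.0
```

send_rows --deltas '[{"jaw":0.6,"translation":[0,0,-0.001],"turn":0},{"jaw":0.6,"translation":[0,0,0],"turn":0},{"jaw":0.6,"translation":[0,0,0],"turn":0},{"jaw":0.6,"translation":[0,0,0],"turn":0},{"jaw":0.6,"translation":[0,0,0.02],"turn":0},{"jaw":0.6,"translation":[0,0,0.025],"turn":-0.2},{"jaw":0.6,"translation":[0.0,0.02,0.02],"turn":-0.2},{"jaw":0.6,"translation":[0.003,0.025,0],"turn":-0.2}]'

```text
time_s: 12.58
tool_pos: [0.4524, -0.1995, 0.094]
tool_rot: [0.851, 0.525, 0.002, 0.004]
contact_force: [0.3, -0.6, 0.4]
grip_width: 0.599
grip_force: 0.0
```

send_rows --deltas '[{"jaw":0.7,"translation":[0.003,0.025,0],"turn":-0.22},{"jaw":0.7,"translation":[0.003,0.025,0],"turn":-0.22},{"jaw":0.7,"translation":[0.003,0.025,0],"turn":-0.22},{"jaw":0.7,"translation":[0.003,0.025,0],"turn":-0.22},{"jaw":0.7,"translation":[0.003,0.025,0],"turn":-0.22},{"jaw":0.7,"translation":[0.003,0.025,0],"turn":-0.22},{"jaw":0.7,"translation":[0.003,0.025,0],"turn":-0.22},{"jaw":0.7,"translation":[0.003,0.015,0],"turn":-0.22}]'

```text
time_s: 13.25
tool_pos: [0.4731, -0.0052, 0.0895]
tool_rot: [0.996, 0.094, 0.0, -0.0]
contact_force: [0.1, -0.2, 0.3]
grip_width: 0.7
grip_force: 0.0
```

send_rows --deltas '[{"jaw":0.7,"translation":[0,0,0],"turn":-0.2},{"jaw":0.7,"translation":[0,0,0],"turn":-0.2},{"jaw":0.7,"translation":[0,0,0],"turn":-0.08},{"jaw":0.7,"translation":[0,0,0],"turn":0},{"jaw":0.7,"translation":[0,0,-0.02],"turn":0},{"jaw":0.7,"translation":[0,0,0],"turn":0},{"jaw":0.7,"translation":[0,0,0],"turn":0},{"jaw":0.7,"translation":[0,0,0],"turn":0}]'

```text
time_s: 13.92
tool_pos: [0.4731, -0.0073, 0.0695]
tool_rot: [1.0, -0.029, -0.0, -0.0]
contact_force: [-0.0, 0.1, 0.0]
grip_width: 0.701
grip_force: 0.0
```

Run:
```python
from h import *
st(); c=shot('top')
print(fit(c,np.array([.446,-.242]),.027,.06,rad=.06))
c=shot('side'); print([ (d['p'],d['location']) for d in r.look_for('side','palm_gouge')])
print(fit(c,np.array([.467,-.0]),.012,.025,rad=.08))
```

```text
t 13.9167 p [ 0.4731 -0.0073  0.0695] c -93.34 F [-0.   0.1  0. ] w 61.7 0.0
{'mean': array([ 0.4476, -0.2411]), 'ctr': array([ 0.4478, -0.2411]), 'size': (60.1, 38.5), 'yaw': 81.5, 'z': 0.0355, 'n': 448}
[(0.87, [332.8, 261.3]), (0.63, [440.4, 225.4]), (0.55, [246.9, 231.7])]
{'mean': array([0.4712, 0.001 ]), 'ctr': array([ 0.4669, -0.0023]), 'size': (85.3, 25.9), 'yaw': 2.0, 'z': 0.0197, 'n': 270}
```

The stone is in its recess (centre .4478,-.2411, against a target of .4464,-.2419). Descending on the palm gouge.

send_rows --deltas '[{"jaw":0.7,"translation":[0.002,0,-0.02],"turn":0},{"jaw":0.7,"translation":[0,0,-0.018],"turn":0},{"jaw":0.7,"translation":[0,0,-0.012],"turn":0},{"jaw":0.7,"translation":[0,0,-0.007],"turn":0},{"jaw":0.7,"translation":[0,0,0],"turn":0},{"jaw":0.7,"translation":[0,0,0],"turn":0},{"jaw":0,"translation":[0,0,0],"turn":0},{"jaw":0,"translation":[0,0,0],"turn":0}]'

```text
time_s: 14.73
tool_pos: [0.4763, -0.0072, 0.0133]
tool_rot: [1.0, -0.029, 0.001, 0.0]
contact_force: [-0.5, 0.4, 0.5]
grip_width: 0.572
grip_force: 0.0
```

send_rows --deltas '[{"jaw":0,"translation":[0,0,0],"turn":0},{"jaw":0,"translation":[0,0,0],"turn":0},{"jaw":0,"translation":[0,0,0],"turn":0},{"jaw":0,"translation":[0,0,0],"turn":0},{"jaw":0,"translation":[0,0,0],"turn":0},{"jaw":0,"translation":[0,0,0],"turn":0},{"jaw":0,"translation":[0,0,0],"turn":0},{"jaw":0,"translation":[0,0,0],"turn":0}]'

```text
time_s: 15.4
tool_pos: [0.4755, -0.0072, 0.0126]
tool_rot: [1.0, -0.029, 0.0, 0.0]
contact_force: [-1.7, 0.3, 4.3]
grip_width: 0.29
grip_force: 30.0
```

send_rows --deltas '[{"jaw":0,"translation":[0,0,0.02],"turn":0},{"jaw":0,"translation":[0,0,0.03],"turn":0},{"jaw":0,"translation":[0,0,0.03],"turn":0.18},{"jaw":0,"translation":[-0.003,-0.024,0],"turn":0.2},{"jaw":0,"translation":[-0.003,-0.024,0],"turn":0.2},{"jaw":0,"translation":[-0.003,-0.024,0],"turn":0.2},{"jaw":0,"translation":[-0.003,-0.024,0],"turn":0.2},{"jaw":0,"translation":[-0.003,-0.024,0],"turn":0.2}]'

```text
time_s: 16.07
tool_pos: [0.4596, -0.128, 0.0919]
tool_rot: [0.96, 0.279, -0.0, -0.0]
contact_force: [0.1, 0.7, -0.6]
grip_width: 0.289
grip_force: 30.0
```

send_rows --deltas '[{"jaw":0,"translation":[-0.003,-0.024,0],"turn":0.2},{"jaw":0,"translation":[-0.003,-0.024,0],"turn":0.2},{"jaw":0,"translation":[-0.003,-0.024,0],"turn":0.2},{"jaw":0,"translation":[-0.003,-0.024,0],"turn":0.2},{"jaw":0,"translation":[-0.003,-0.024,0],"turn":0.2},{"jaw":0,"translation":[-0.003,-0.024,0],"turn":0.2},{"jaw":0,"translation":[-0.003,-0.024,0],"turn":0.2},{"jaw":0,"translation":[-0.003,-0.024,0],"turn":0.2}]'

```text
time_s: 16.73
tool_pos: [0.4355, -0.32, 0.0916]
tool_rot: [0.764, 0.645, -0.0, -0.0]
contact_force: [0.0, -0.1, 0.5]
grip_width: 0.295
grip_force: 30.0
```

send_rows --deltas '[{"jaw":0,"translation":[-0.003,-0.016,0],"turn":0.06},{"jaw":0,"translation":[0,0,0],"turn":0},{"jaw":0,"translation":[0,0,0],"turn":0},{"jaw":0,"translation":[0,0,-0.02],"turn":0},{"jaw":0,"translation":[0,0,0],"turn":0},{"jaw":0,"translation":[0,0,0],"turn":0},{"jaw":0,"translation":[0,0,0],"turn":0},{"jaw":0,"translation":[0,0,0],"turn":0}]'

```text
time_s: 17.4
tool_pos: [0.4337, -0.3348, 0.0729]
tool_rot: [0.755, 0.655, 0.0, 0.0]
contact_force: [-0.4, -0.8, -0.4]
grip_width: 0.291
grip_force: 30.0
```

```bash
python3 -c "
from h import *
st()"
```

```text
t 17.4 p [ 0.4337 -0.3348  0.0729] c -8.13 F [-0.4 -0.8 -0.4] w 25.6 29.999510943889618
```

send_rows --deltas '[{"jaw":0,"translation":[0,-0.0005,-0.018],"turn":0},{"jaw":0,"translation":[0,0,-0.014],"turn":0},{"jaw":0,"translation":[0,0,-0.008],"turn":0},{"jaw":0,"translation":[0,0,-0.004],"turn":0},{"jaw":0,"translation":[0,0,-0.003],"turn":0},{"jaw":0,"translation":[0,0,0],"turn":0},{"jaw":0,"translation":[0,0,0],"turn":0},{"jaw":0,"translation":[0,0,0],"turn":0}]'

```text
time_s: 18.07
tool_pos: [0.4337, -0.3361, 0.0261]
tool_rot: [0.756, 0.655, 0.0, 0.001]
contact_force: [-0.0, 0.2, 0.5]
grip_width: 0.287
grip_force: 30.0
```

send_rows --deltas '[{"jaw":0.5,"translation":[0,0,-0.001],"turn":0},{"jaw":0.5,"translation":[0,0,0],"turn":0},{"jaw":0.5,"translation":[0,0,0],"turn":0},{"jaw":0.5,"translation":[0,0,0],"turn":0},{"jaw":0.5,"translation":[0,0,0.02],"turn":0},{"jaw":0.5,"translation":[0,0,0.025],"turn":0},{"jaw":1,"translation":[0.0,0.02,0.02],"turn":-0.15},{"jaw":1,"translation":[0.02,0.025,0.01],"turn":-0.15}]'

```text
time_s: 18.73
tool_pos: [0.4524, -0.2922, 0.1018]
tool_rot: [0.807, 0.591, -0.0, 0.001]
contact_force: [0.8, -0.7, 0.6]
grip_width: 0.63
grip_force: 0.0
```

send_rows --deltas '[{"jaw":1,"translation":[0.022,0.026,0],"turn":-0.15},{"jaw":1,"translation":[0.022,0.026,0],"turn":-0.15},{"jaw":1,"translation":[0.022,0.026,0],"turn":-0.15},{"jaw":1,"translation":[0.022,0.026,0],"turn":-0.15},{"jaw":1,"translation":[0.022,0.026,0],"turn":-0.15},{"jaw":1,"translation":[0.022,0.026,0],"turn":-0.15},{"jaw":1,"translation":[0.022,0.026,0],"turn":-0.15},{"jaw":1,"translation":[0.022,0.026,0],"turn":-0.15}]'

```text
time_s: 19.4
tool_pos: [0.6301, -0.0811, 0.0994]
tool_rot: [0.949, 0.314, 0.0, 0.0]
contact_force: [-0.2, -0.5, 0.2]
grip_width: 1.0
grip_force: 0.0
```

send_rows --deltas '[{"jaw":1,"translation":[0.022,0.026,0],"turn":-0.15},{"jaw":1,"translation":[0.022,0.026,0],"turn":-0.15},{"jaw":1,"translation":[0.022,0.02,0],"turn":-0.15},{"jaw":1,"translation":[0,0,0],"turn":-0.02},{"jaw":1,"translation":[0,0,-0.02],"turn":0},{"jaw":1,"translation":[0,0,0],"turn":0},{"jaw":1,"translation":[0,0,0],"turn":0},{"jaw":1,"translation":[0,0,0],"turn":0}]'

```text
time_s: 20.07
tool_pos: [0.6945, -0.0113, 0.0792]
tool_rot: [0.98, 0.197, -0.001, -0.0]
contact_force: [-0.7, -0.6, -0.0]
grip_width: 0.999
grip_force: 0.0
```

Run:
```python
from h import *
st(); c=shot('top'); cl=cloud(c)
print(fit(c,np.array([.446,-.242]),.027,.06,rad=.06,cl=cl));print(fit(c,np.array([.433,-.335]),.027,.06,rad=.06,cl=cl))
c=shot('side'); print(fit(c,np.array([.70,-.0]),.017,.025,rad=.08))
```

```text
t 20.0667 p [ 0.6945 -0.0113  0.0792] c -67.28 F [-0.7 -0.6 -0. ] w 87.9 0.0
{'mean': array([ 0.4477, -0.241 ]), 'ctr': array([ 0.4479, -0.2412]), 'size': (60.7, 38.2), 'yaw': 80.9, 'z': 0.0353, 'n': 452}
{'mean': array([ 0.4338, -0.3371]), 'ctr': array([ 0.4326, -0.3476]), 'size': (91.7, 26.3), 'yaw': 81.8, 'z': 0.0361, 'n': 361}
{'mean': array([ 0.6967, -0.0027]), 'ctr': array([ 0.6984, -0.0043]), 'size': (96.8, 64.8), 'yaw': 23.1, 'z': 0.0203, 'n': 618}
```

The palm gouge is in too. Now the lino block.

send_rows --deltas '[{"jaw":1,"translation":[0.005,0.004,-0.01],"turn":0},{"jaw":1,"translation":[0,0,-0.018],"turn":0},{"jaw":1,"translation":[0,0,-0.018],"turn":0},{"jaw":1,"translation":[0,0,-0.013],"turn":0},{"jaw":1,"translation":[0,0,-0.008],"turn":0},{"jaw":1,"translation":[0,0,0],"turn":0},{"jaw":1,"translation":[0,0,0],"turn":0},{"jaw":0,"translation":[0,0,0],"turn":0}]'

```text
time_s: 20.83
tool_pos: [0.701, -0.0067, 0.0132]
tool_rot: [0.98, 0.197, 0.001, 0.0]
contact_force: [-0.4, 0.4, -0.3]
grip_width: 0.947
grip_force: 0.0
```

send_rows --deltas '[{"jaw":0,"translation":[0,0,0],"turn":0},{"jaw":0,"translation":[0,0,0],"turn":0},{"jaw":0,"translation":[0,0,0],"turn":0},{"jaw":0,"translation":[0,0,0],"turn":0},{"jaw":0,"translation":[0,0,0],"turn":0},{"jaw":0,"translation":[0,0,0],"turn":0},{"jaw":0,"translation":[0,0,0],"turn":0},{"jaw":0,"translation":[0,0,0],"turn":0}]'

```text
time_s: 21.5
tool_pos: [0.7008, -0.0067, 0.0131]
tool_rot: [0.98, 0.197, 0.001, 0.0]
contact_force: [-0.6, -0.2, 5.6]
grip_width: 0.677
grip_force: 30.0
```

send_rows --deltas '[{"jaw":0,"translation":[0,0,0.02],"turn":0},{"jaw":0,"translation":[0,0,0.03],"turn":0},{"jaw":0,"translation":[0,0,0.035],"turn":0},{"jaw":0,"translation":[-0.017,0.0255,0],"turn":-0.08},{"jaw":0,"translation":[-0.017,0.0255,0],"turn":-0.08},{"jaw":0,"translation":[-0.017,0.0255,0],"turn":-0.08},{"jaw":0,"translation":[-0.017,0.0255,0],"turn":-0.08},{"jaw":0,"translation":[-0.017,0.0255,0],"turn":-0.08}]'

```text
time_s: 22.17
tool_pos: [0.6136, 0.1216, 0.0964]
tool_rot: [0.996, 0.092, -0.001, -0.0]
contact_force: [-0.9, 0.2, -1.3]
grip_width: 0.679
grip_force: 30.0
```

send_rows --deltas '[{"jaw":0,"translation":[-0.017,0.0255,0],"turn":-0.08},{"jaw":0,"translation":[-0.017,0.0255,0],"turn":-0.08},{"jaw":0,"translation":[-0.017,0.0255,0],"turn":-0.08},{"jaw":0,"translation":[-0.017,0.0255,0],"turn":-0.08},{"jaw":0,"translation":[-0.017,0.0255,0],"turn":-0.08},{"jaw":0,"translation":[-0.017,0.0255,0],"turn":-0.08},{"jaw":0,"translation":[-0.017,0.0255,0],"turn":-0.08},{"jaw":0,"translation":[-0.017,0.0245,0],"turn":-0.05}]'

```text
time_s: 22.83
tool_pos: [0.4776, 0.3247, 0.0964]
tool_rot: [0.998, -0.067, -0.001, 0.0]
contact_force: [0.1, 0.8, -0.5]
grip_width: 0.677
grip_force: 30.0
```

send_rows --deltas '[{"jaw":0,"translation":[0,0,0],"turn":0},{"jaw":0,"translation":[0,0,0],"turn":0},{"jaw":0,"translation":[0,0,-0.02],"turn":0},{"jaw":0,"translation":[0,0,-0.01],"turn":0},{"jaw":0,"translation":[0,0,0],"turn":0},{"jaw":0,"translation":[0,0,0],"turn":0},{"jaw":0,"translation":[0,0,0],"turn":0},{"jaw":0,"translation":[0,0,0],"turn":0}]'

```text
time_s: 23.5
tool_pos: [0.4801, 0.3237, 0.0679]
tool_rot: [0.998, -0.066, 0.0, -0.0]
contact_force: [0.6, -0.1, -0.6]
grip_width: 0.673
grip_force: 30.0
```

Run:
```python
from h import *
s=st();print(s['q']); c=shot('side')
save(c,'pics/s3.png');x,y=266,350
cv2.imwrite('pics/s3c.png',cv2.resize(c['frame'][y-75:y+75,x-100:x+100,::-1],None,fx=4,fy=4,interpolation=2))
```

```text
t 23.5 p [0.4801 0.3237 0.0679] c -97.61 F [ 0.6 -0.1 -0.6] w 59.3 29.9998140335083
[ 5.50227751e-01  2.47297627e-01  1.96515299e+00 -6.72762580e-05
  9.28090677e-01  2.25388349e+00]
```

View pics/s3c.png

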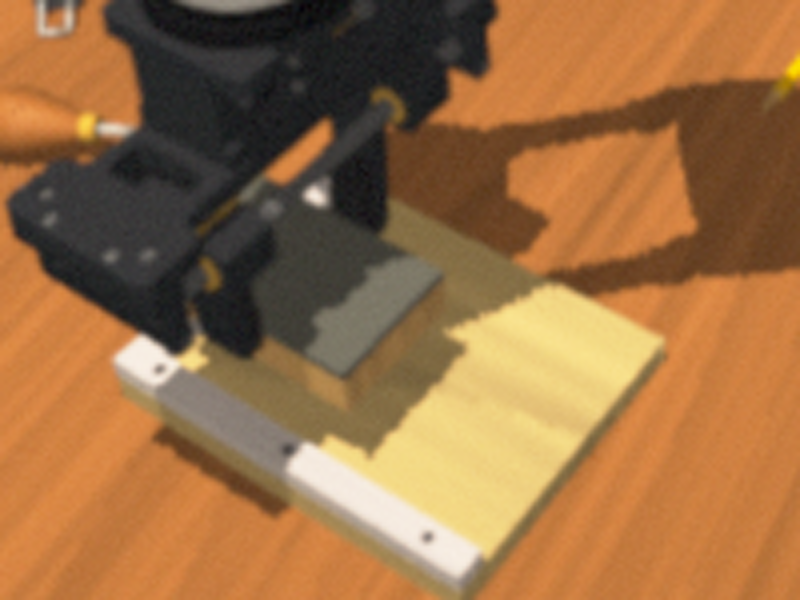

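The block is face up in the grip, above the board inside the corner (crop centre ~350,320). I'll lower it to about 1 mm above the board.

send_rows --deltas '[{"jaw":0,"translation":[0,0,-0.015],"turn":0},{"jaw":0,"translation":[0,0,-0.012],"turn":0},{"jaw":0,"translation":[0,0,-0.007],"turn":0},{"jaw":0,"translation":[0,0,-0.004],"turn":0},{"jaw":0,"translation":[0,0,-0.001],"turn":0},{"jaw":0,"translation":[0,0,0],"turn":0},{"jaw":0,"translation":[0,0,0],"turn":0},{"jaw":0,"translation":[0,0,0],"turn":0}]'

```text
time_s: 24.22
tool_pos: [0.4793, 0.3239, 0.0283]
tool_rot: [0.998, -0.066, 0.0, -0.0]
contact_force: [0.3, 0.7, -0.3]
grip_width: 0.677
grip_force: 30.0
```

send_rows --deltas '[{"jaw":0,"translation":[0.0001,0.001,0],"turn":0},{"jaw":0,"translation":[0.0001,0.001,0],"turn":0},{"jaw":0,"translation":[0.0001,0.001,0],"turn":0},{"jaw":0,"translation":[0.0001,0.0005,0],"turn":0},{"jaw":0,"translation":[0,0,0],"turn":0},{"jaw":0,"translation":[0,0,0],"turn":0},{"jaw":0,"translation":[0,0,0],"turn":0},{"jaw":0,"translation":[0,0,0],"turn":0}]'

```text
time_s: 24.88
tool_pos: [0.4794, 0.3268, 0.0282]
tool_rot: [0.998, -0.066, -0.0, 0.0]
contact_force: [-1.4, -3.6, -0.2]
grip_width: 0.677
grip_force: 30.0
```

send_rows --deltas '[{"jaw":0,"translation":[0.0001,0.0007,0],"turn":0},{"jaw":0,"translation":[0,0,0],"turn":0},{"jaw":0,"translation":[0,0,0],"turn":0},{"jaw":0,"translation":[0,0,0],"turn":0},{"jaw":0,"translation":[0,0,0],"turn":0},{"jaw":0,"translation":[0,0,0],"turn":0},{"jaw":0,"translation":[0,0,0],"turn":0},{"jaw":0,"translation":[0,0,0],"turn":0}]'

```text
time_s: 25.55
tool_pos: [0.4794, 0.3269, 0.0281]
tool_rot: [0.998, -0.066, -0.0, 0.001]
contact_force: [-0.3, -6.4, 1.4]
grip_width: 0.678
grip_force: 30.0
```

send_rows --deltas '[{"jaw":0,"translation":[0.0001,0.0007,0],"turn":0},{"jaw":0,"translation":[0,0,0],"turn":0},{"jaw":0,"translation":[0,0,0],"turn":0},{"jaw":0,"translation":[0,0,0],"turn":0},{"jaw":0,"translation":[0,0,0],"turn":0},{"jaw":0,"translation":[0,0,0],"turn":0},{"jaw":0,"translation":[0,0,0],"turn":0},{"jaw":0,"translation":[0,0,0],"turn":0}]'

```text
time_s: 26.22
tool_pos: [0.4794, 0.3269, 0.0282]
tool_rot: [0.998, -0.066, -0.001, 0.002]
contact_force: [-0.5, -9.1, 2.5]
grip_width: 0.678
grip_force: 30.0
```

Contact with the long strip: Fy grows from 3.6 to 9.1 N with no further motion. Now sliding toward the short strip.

send_rows --deltas '[{"jaw":0,"translation":[0.001,-0.0001,0],"turn":0},{"jaw":0,"translation":[0.001,-0.0001,0],"turn":0},{"jaw":0,"translation":[0.001,-0.0001,0],"turn":0},{"jaw":0,"translation":[0.001,-0.0002,0],"turn":0},{"jaw":0,"translation":[0,0,0],"turn":0},{"jaw":0,"translation":[0,0,0],"turn":0},{"jaw":0,"translation":[0,0,0],"turn":0},{"jaw":0,"translation":[0,0,0],"turn":0}]'

```text
time_s: 26.88
tool_pos: [0.4808, 0.3267, 0.028]
tool_rot: [0.998, -0.066, -0.003, 0.002]
contact_force: [-7.8, -7.1, 8.7]
grip_width: 0.675
grip_force: 30.0
```

send_rows --deltas '[{"jaw":0,"translation":[0.001,-0.0001,0],"turn":0},{"jaw":0,"translation":[0.001,-0.0002,0],"turn":0},{"jaw":0,"translation":[0,0,0],"turn":0},{"jaw":0,"translation":[0,0,0],"turn":0},{"jaw":0,"translation":[0,0,0],"turn":0},{"jaw":0,"translation":[0,0,0],"turn":0},{"jaw":0,"translation":[0,0,0],"turn":0},{"jaw":0,"translation":[0,0,0],"turn":0}]'

```text
time_s: 27.55
tool_pos: [0.4827, 0.3264, 0.028]
tool_rot: [0.998, -0.066, -0.003, 0.002]
contact_force: [-9.0, -7.0, 9.3]
grip_width: 0.674
grip_force: 30.0
```

send_rows --deltas '[{"jaw":0,"translation":[0.001,-0.0001,0],"turn":0},{"jaw":0,"translation":[0.001,-0.0002,0],"turn":0},{"jaw":0,"translation":[0,0,0],"turn":0},{"jaw":0,"translation":[0,0,0],"turn":0},{"jaw":0,"translation":[0,0,0],"turn":0},{"jaw":0,"translation":[0,0,0],"turn":0},{"jaw":0,"translation":[0,0,0],"turn":0},{"jaw":0,"translation":[0,0,0],"turn":0}]'

```text
time_s: 28.22
tool_pos: [0.4848, 0.3262, 0.0281]
tool_rot: [0.998, -0.066, -0.003, 0.002]
contact_force: [-7.7, -6.7, 8.1]
grip_width: 0.675
grip_force: 30.0
```

send_rows --deltas '[{"jaw":0,"translation":[0.001,-0.0002,0],"turn":0},{"jaw":0,"translation":[0,0,0],"turn":0},{"jaw":0,"translation":[0,0,0],"turn":0},{"jaw":0,"translation":[0,0,0],"turn":0},{"jaw":0,"translation":[0,0,0],"turn":0},{"jaw":0,"translation":[0,0,0],"turn":0},{"jaw":0,"translation":[0,0,0],"turn":0},{"jaw":0,"translation":[0,0,0],"turn":0}]'

```text
time_s: 28.88
tool_pos: [0.4858, 0.326, 0.028]
tool_rot: [0.998, -0.066, -0.003, 0.002]
contact_force: [-8.0, -6.3, 8.3]
grip_width: 0.675
grip_force: 30.0
```

send_rows --deltas '[{"jaw":0,"translation":[0.001,-0.0001,0],"turn":0},{"jaw":0,"translation":[0,0,0],"turn":0},{"jaw":0,"translation":[0,0,0],"turn":0},{"jaw":0,"translation":[0,0,0],"turn":0},{"jaw":0,"translation":[0,0,0],"turn":0},{"jaw":0,"translation":[0,0,0],"turn":0},{"jaw":0,"translation":[0,0,0],"turn":0},{"jaw":0,"translation":[0,0,0],"turn":0}]'

```text
time_s: 29.55
tool_pos: [0.4867, 0.3259, 0.028]
tool_rot: [0.998, -0.066, -0.003, 0.002]
contact_force: [-7.9, -6.6, 7.8]
grip_width: 0.679
grip_force: 30.0
```

send_rows --deltas '[{"jaw":0,"translation":[0.001,-0.0001,0],"turn":0},{"jaw":0,"translation":[0,0,0],"turn":0},{"jaw":0,"translation":[0,0,0],"turn":0},{"jaw":0,"translation":[0,0,0],"turn":0},{"jaw":0,"translation":[0,0,0],"turn":0},{"jaw":0,"translation":[0,0,0],"turn":0},{"jaw":0,"translation":[0,0,0],"turn":0},{"jaw":0,"translation":[0,0,0],"turn":0}]'

```text
time_s: 30.22
tool_pos: [0.4868, 0.3259, 0.028]
tool_rot: [0.998, -0.066, -0.004, 0.002]
contact_force: [-10.8, -6.5, 10.0]
grip_width: 0.677
grip_force: 30.0
```

send_rows --deltas '[{"jaw":0,"translation":[0.001,-0.0001,0],"turn":0},{"jaw":0,"translation":[0,0,0],"turn":0},{"jaw":0,"translation":[0,0,0],"turn":0},{"jaw":0,"translation":[0,0,0],"turn":0},{"jaw":0,"translation":[0,0,0],"turn":0},{"jaw":0,"translation":[0,0,0],"turn":0},{"jaw":0,"translation":[0,0,0],"turn":0},{"jaw":0,"translation":[0,0,0],"turn":0}]'

```text
time_s: 30.88
tool_pos: [0.4868, 0.3259, 0.028]
tool_rot: [0.998, -0.066, -0.005, 0.002]
contact_force: [-14.1, -5.8, 13.3]
grip_width: 0.681
grip_force: 30.0
```

Run:
```python
from h import *
st()
for n in('side',):
    c=shot(n);save(c,'pics/s4.png'); x,y=255,355
    cv2.imwrite('pics/s4c.png',cv2.resize(c['frame'][y-60:y+60,x-80:x+80,::-1],None,fx=5,fy=5,interpolation=2))
```

```text
t 30.8833 p [0.4868 0.3259 0.028 ] c -97.59 F [-14.1  -5.8  13.3] w 59.9 30.015134811401367
```

View pics/s4c.png

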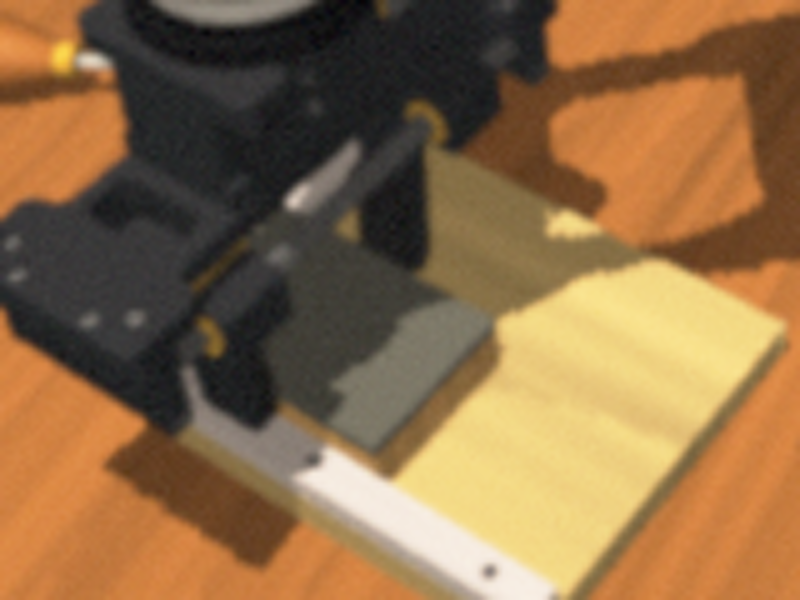

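Both strips are contacted: x stopped at .4868 while Fx rose to 14 N. The picture shows the block tight in the corner. Releasing and lifting away.

send_rows --deltas '[{"jaw":0.85,"translation":[-0.001,0,0],"turn":0},{"jaw":0.85,"translation":[0,0,0],"turn":0},{"jaw":0.85,"translation":[0,0,0],"turn":0},{"jaw":0.85,"translation":[0,0,0],"turn":0},{"jaw":0.85,"translation":[0,0,0.015],"turn":0},{"jaw":0.85,"translation":[0,0,0.03],"turn":0},{"jaw":0.85,"translation":[0,0,0.035],"turn":0},{"jaw":0.85,"translation":[0,0,0.04],"turn":0}]'

```text
time_s: 31.6
tool_pos: [0.4899, 0.3266, 0.1477]
tool_rot: [0.998, -0.066, -0.001, 0.001]
contact_force: [0.3, -0.7, -0.2]
grip_width: 0.847
grip_force: 0.0
```

send_rows --deltas '[{"jaw":0.85,"translation":[0,-0.02,0.03],"turn":0.1},{"jaw":0.85,"translation":[0,-0.035,0],"turn":0.1},{"jaw":0.85,"translation":[0,-0.035,0],"turn":0.1},{"jaw":0.85,"translation":[0,-0.035,0],"turn":0.1},{"jaw":0.85,"translation":[0,-0.035,0],"turn":0.1},{"jaw":0.85,"translation":[0,-0.035,0],"turn":0.1},{"jaw":0.85,"translation":[0,-0.035,0],"turn":0.1},{"jaw":0.85,"translation":[0,-0.03,0],"turn":0.1}]'

```text
time_s: 32.27
tool_pos: [0.4911, 0.0652, 0.1787]
tool_rot: [0.99, 0.144, 0.001, 0.0]
contact_force: [1.1, 0.5, 0.5]
grip_width: 0.847
grip_force: 0.0
```

Run:
```python
from h import *
st(); c=shot('top');cl=cloud(c);save(c,'pics/t5.png')
def tr(p,o,a):
    a=np.radians(a);d=np.array(p)-o;return (np.array([[np.cos(a),np.sin(a)],[-np.sin(a),np.cos(a)]])@d*1000).round(1)
f=fit(c,np.array([.486,.328]),.031,.06,rad=.08,cl=cl);print(f,tr(f['ctr'],[.4550,.3047],-7.5))
for s in((.504,-.293),(.446,-.242),(.433,-.335)):
    f=fit(c,np.array(s),.027,.06,rad=.12,cl=cl);print(f,tr(f['ctr'],[.4655,-.3128],-8.2))
for s in((.597,.088),(.677,.259)): print(fit(c,np.array(s),.012,.05,rad=.08,cl=cl))
im=c['frame'][:,:,::-1]
cv2.imwrite('pics/f.png',np.hstack([cv2.resize(im[215:320,130:225],None,fx=4,fy=4,interpolation=2),cv2.resize(im[215:320,385:485+20],None,fx=4,fy=4,interpolation=2)])[:, :800])
```

```text
t 32.2667 p [0.4911 0.0652 0.1787] c -73.44 F [1.1 0.5 0.5] w 74.5 0.0
{'mean': array([0.486 , 0.3266]), 'ctr': array([0.4863, 0.3268]), 'size': (95.9, 62.2), 'yaw': -7.8, 'z': 0.0384, 'n': 1094} [28.1 26. ]
{'mean': array([ 0.5031, -0.2964]), 'ctr': array([ 0.5012, -0.314 ]), 'size': (155.4, 26.7), 'yaw': 82.1, 'z': 0.0364, 'n': 589} [35.5  3.9]
{'mean': array([ 0.4478, -0.241 ]), 'ctr': array([ 0.4477, -0.2411]), 'size': (59.9, 38.0), 'yaw': 81.4, 'z': 0.0355, 'n': 445} [-27.8  68.4]
{'mean': array([ 0.4339, -0.3367]), 'ctr': array([ 0.433 , -0.3453]), 'size': (86.9, 26.2), 'yaw': 81.7, 'z': 0.0363, 'n': 355} [-27.5 -36.8]
{'mean': array([0.6228, 0.0937]), 'ctr': array([0.6228, 0.0901]), 'size': (58.9, 13.4), 'yaw': -89.7, 'z': 0.0227, 'n': 93}
{'mean': array([0.6777, 0.2591]), 'ctr': array([0.6587, 0.2568]), 'size': (106.1, 32.1), 'yaw': 14.6, 'z': 0.0282, 'n': 304}
```

View pics/f.png

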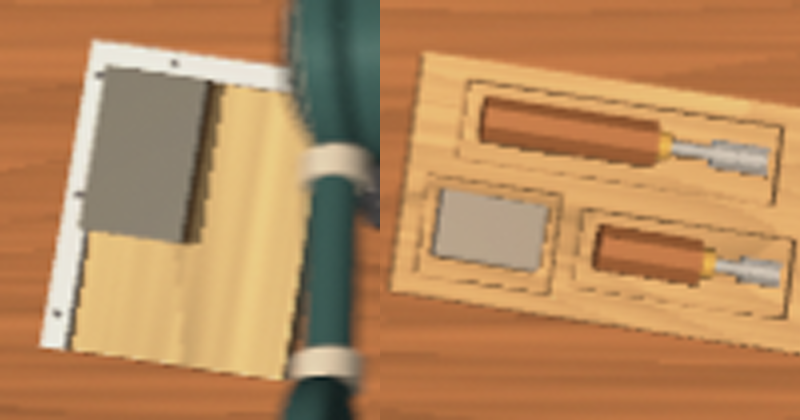

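The lino block sits in the corner (28.1, 26.0 in the board frame), and all three tools lie flat in their recesses. Handing in.

```bash
python3 -c "
from h import *
print(r.sign_off())"
```

```text
the job is handed in; nothing more can be done
None
```

The job is handed in, with no verdict returned: the lino block measured within about 0.1 mm of home against both strips, and both gouges and the stone lie in their recesses, well within tolerance. The arm never touched the awl, eraser or carved block, but the carved block was partly hidden and I didn't measure the eraser in the last picture.

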